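# Wind the rod out of a glass bead until the crank goes light

### The arm

A 7-joint arm with a two-finger parallel gripper is mounted at the origin on the work surface; the furniture and walls round the work are solid. World frame = base frame: x ahead of the robot, y to its left, z up, the work surface at z = 0. Lengths are in m, angles in rad, forces in N, time in s.
With the tool pointing down it reaches from about 0.4 to 0.925 m from the base axis. Payload 4.1 kg.
Tool frame: the origin (TCP) lies between the finger pads; the fingertips stand 22 mm ahead of it and the grasp point (between the pads) lies 3 mm ahead of it (bot.tips_ahead is the distance from the TCP to the fingertips, in m); z points along the fingers, y is the line along which they close (so a half turn about z gives the same grasp; the last joint's range is limited). The gripper opens to 85 mm and grips with 20 to 120 N. Pads are 22 mm wide; open, the fingers measure 114 mm over their backs; the gripper's body (76 mm by 85 mm) begins 54 mm behind the grasp point. The pads swing forward as they close: fully open they stand 13 mm farther back than shut.
Start: joints at [1.194, 0.398, 0.045, 1.537, -0.019, 1.207, -0.051], TCP at [0.178, -0.625, 0.221] pointing down, gripper open.
Joint ranges: [-2.82, 2.82], [-0.49, 2.23], [-1.37, 1.46], [0, 2.46], [-1.36, 4.5], [0.23, 2], [-2.94, 2.94]. Speed limits (rad/s): [2.57, 2.57, 3.14, 3.14, 3.14, 3.14, 3.14].

### API

Orientations are given as a unit quaternion [w, x, y, z].
In Python, from station import bot gives the robot as it stands.
- The arm moves only by the tool send_rows, never from a script. Its argument "targets" is text: rows parted by semicolons, each of 6 numbers parted by spaces: the shift along the tool's x, y, z in units of 0.025 m (1.0 is 0.025 m), then the turn, a rotation vector about the tool's x, y, z in units of 4 degrees (1.0 is 4 degrees). In form: x y z ax ay az; .... A call has 1 to 12 rows; each row shifts and turns the commanded pose from where the row before left it, along the tool's axes as they then stand; what a row does not reach is not made up. A row lasts 1/10 s, in which the tool goes at most 50 mm and 8.59 degrees, less where a joint would pass 70% of its speed; a pose out of reach is approached as far as the arm can. A call with a number of a shift or a turn outside -1 to 1 is refused whole. A call with a gripper value outside its range is refused whole. "gripper" is the finger opening in mm, from 0 to 85.4, set as the call begins (left out, the last holds). The fingers move at their own pace and stop on an object; "grip_force" is the grip in N (left out, the last holds). Time passes only in rows, so rows that do not move let the fingers close. It gives the time, the measured TCP pose, the force, the opening and the grip force at its end, in the units of the state.
- bot.state(): the state, without advancing time (a new reading comes with each control period).
- bot.read_camera(name): name is "scene" or "top"; returns (picture, depth): 384x512x3 uint8, red, green, blue; 384x512 float32, m along the optical axis (not along the pixel's ray), 0 where there is no reading.
- bot.camera_params(name): a dict with "fx", "fy", "cx", "cy" (pixels), "k1" (the pictures are not rectified: a ray, as slopes to the right and down, at radius r is drawn at 1 + k1 r^2 times it, then the intrinsics apply), "extrinsics" (4x4, takes a point from camera to world coordinates). Camera axes: x right, y down, z forward; pixel columns grow to the right and rows downward; lengths in m; the calibration is good to about 2 mm. A picture is of the moment at which its call begins. camera_params takes no time and is no camera call.
- bot.close_job(): hands the job in; it is judged then, once.
Trained networks look in the newest picture that a camera, given by its name, has taken for a name from the list of things; names that differ only in an ending like _2 or _b are one class to them, and where a whole thing is asked for, a point or a joint stands for the part that bears it (a point fixed in the world has none). Each returns a list of dicts, best first, with "p" (0 to 1); they miss things now and then, are a little off and sometimes report something else, mostly with a low value. They report only what shows in the picture. A call takes as long as a camera call. They do not tell look-alikes from the thing itself.
- bot.find_in(target, camera): "point" ([column, row] in pixels, amid what is visible of it).
The state is a dict: "time": time; "joint_pos": joint angles; "joint_velocities": joint speeds; "effort": joint torques, N m; "position": TCP position; "tcp_rot": TCP orientation; "contact_force": force on the tool from outside, world axes, zero at the start; "ft_torque": the same for the moment, N m; "opening": opening from 0.0 (shut) to 1.0 (fully open); "finger_force": force on a finger pad.
Only numpy, scipy, OpenCV 4.12 (cv2) and the standard library are available. Lean on these libraries where they do the work, as an engineer would, in place of code of your own. Each camera call takes 0.05 s, during which the arm holds its last target. There are 200 camera calls.

### The job

Wind the crank of the mandrel puller clockwise, seen from above, until its resistance suddenly drops away: the rod has then left the blue glass bead. Stop there, well within half a turn, so that the red overrun pin at the tail is not pushed out. Then lift the bead straight up out of its seat without straining it and set it down gently in the brass dish, leaving the blue bottle, the candle and the cobalt lump where they stand.

Things in the scene. Friction and masses are not known exactly. Their poses are not given: they have to be found in the camera images.
- puller: Mandrel puller bolted to the table: dark base plate 100 x 255 x 8 mm, green gear housing 66 x 135 mm, 64 mm high, crank on top, bead seat between two 18 mm thick brass tubes at one end. Origin on the table below the crank's axis; +y runs along the rod to the bead seat (bead centre at y = +112 mm, 44 mm up), z up. The tail with the red pin is at y = -83 mm.
- crank_axis (a point): Point on the crank's vertical axis, 100 mm above the table, level with the middle of the knob. The crank draws a 5 mm rod, hidden in the tubes and the bead, towards the tail, 24 mm a turn. How far it must be drawn to leave the bead differs every time, between 1 and 2.5 turns, and cannot be seen.
- knob_grip (a point): Centre of the crank's upright black knob, 16 mm thick, 36 mm tall (82 to 118 mm above the table), free to spin, 42 mm from the crank's axis; the crank arm below it tops out at 80 mm. With the rod in the bead the knob drags jerkily along its circle with 4 to 14 N (1 to 8 N remain at a pause). When the rod leaves, the crank jumps ahead a little, then drags 1 to 3 N, none at a pause.
- crank (a joint): Turn of the crank, rad; 0 at the start, growing clockwise seen from above; it does not turn backwards past 0.
- overrun_pin (a joint): How far the red overrun pin (8 mm thick) has been pushed out of the tail, m; 0 until the crank has been turned a little over half a turn beyond the point where it goes light.
- bead_center (a point): Centre of the blue glass bead, a square block 32 mm wide (puller's x, across which it is gripped), 26 mm long (along its bore) and 32 mm tall, 50 g, resting loose on a 16 mm wide cork seat 28 mm above the table. The brass tubes end 2 mm from it. The rod holds it down until it has left it. On both sides there is free room down to 8 mm above the table.
- dish: Round shallow brass dish, 105 mm across, rim 14 mm high, flat floor 88 mm across and 2 mm above the table; origin at the centre of its underside. Loose, 110 g.
- blue_bottle: Bystander: corked blue glass bottle, 48 mm thick, 111 mm tall; origin under its centre. It and the dish may have swapped sides.
- candle: Bystander: tea light 38 mm across, 15 mm tall; origin under its centre.
- cobalt_lump: Bystander: lump of cobalt glass 39 x 52 x 24 mm; origin under its centre.
There are look-alikes about, which are no part of the job. What is meant by the dish is not orange, pink or turquoise, and is the larger of those in its own colour.

How it is judged:
On the way, in this order (a step that is already met when the one before it is completed fails the run):
1. the bead is held by the fingers, lifted clear of its seat (z of bead_center in the frame of puller above 0.075 m and contact force between the fingers and bead above 0.3 N), for 0.1 s.
2. the bead is lowered into the dish while still held (not dropped) (horizontal distance between bead_center and dish below 0.04 m and height (world z) of bead_center below 0.026 m and contact force between the fingers and bead above 0.3 N), for 0.02 s.
At the end, for the whole second after the job is handed in: The bead lies released and at rest in the brass dish (its centre within 40 mm of the dish's centre and below 26 mm), and the overrun pin has been pushed out by less than 2 mm (horizontal distance between bead_center and dish below 0.04 m and height (world z) of bead_center below 0.026 m and linear speed of bead below 0.02 m/s and contact force between the fingers and bead below 0.1 N and value of joint overrun_pin below 0.002 m); the robot touches nothing.
It fails at once if the overrun pin is pushed out by 2 mm or more (crank wound on about 0.6 turn past the point where it went light) (value of joint overrun_pin above 0.002 m).
It fails at once if the bead is strained: more than 20 N between the bead and the puller (pulled while the rod still holds it, or pressed into the seat) (contact force between bead and puller above 20 N).
It fails at once if the blue bottle is moved by more than 20 mm (distance of blue_bottle from where it was at the start of the episode above 0.02 m).
It fails at once if the candle is moved by more than 20 mm (distance of candle from where it was at the start of the episode above 0.02 m).
It fails at once if the cobalt lump is moved by more than 20 mm (distance of cobalt_lump from where it was at the start of the episode above 0.02 m).
It also fails if it takes over 72 s, if anything falls off the work surface, if the arm or the gripper's body presses on something with over 40 N, if the wrist force passes 120 N, or if a joint passes its speed limit or range.

## Working session

There is one attempt and no reset: what is moved stays moved. The work goes in short steps, Python scripts to look and compute and a tool call to move; the robot and the scene stay as the last step left them, time stands still between calls to the robot, and variables do not carry over. Pictures are saved under pics/ and viewed, at most 12 in all, crops included, and the job is handed in when it is done.

Besides the shell and the picture viewer there is one more tool, called after "Emit:" as a command line: name --argument value ..., lists and objects as JSON in quotes. send_rows: Moves the arm, as the interface text tells. Its arguments: {"type":"object","properties":{"targets":{"type":"string"},"gripper":{"type":"number"},"grip_force":{"type":"number"}},"required":["targets"]}

```bash
mkdir -p pics; ls
python3 - <<'E'
from station import bot
import cv2
import numpy as np
s=bot.state();print(s)
for c in("scene","top"):
    im,d=bot.read_camera(c);cv2.imwrite(f"pics/{c}0.png",im[:,:,::-1]);np.save(f"{c}_d.npy",d);np.save(f"{c}_im.npy",im)
    p=bot.camera_params(c);print(c,p)
    for t in ("puller","crank","knob_grip","bead_center","dish","blue_bottle","candle","cobalt_lump","overrun_pin"):
        print(t,[(np.round(r["point"],1).tolist(),round(r["p"],2)) for r in bot.find_in(t,c)][:4])
print(bot.state()["time"])
E
```

```text
pics
{'time': 0.0, 'joint_pos': array([ 1.19400393,  0.39919248,  0.04504555,  1.5378878 , -0.01873552,
        1.20692478, -0.05071124]), 'joint_velocities': array([ 0.00024249,  0.00022774,  0.00218718, -0.00244013, -0.00061896,
       -0.00091408, -0.00039756]), 'effort': array([-4.07946573e-04, -4.75123537e+01,  1.36423778e+00, -2.54223615e+01,
        1.13835954e-02,  9.60606703e-03,  3.34635743e-06]), 'position': array([ 0.17809134, -0.6244322 ,  0.22015995]), 'tcp_rot': array([-9.76631225e-04,  9.90363581e-01,  1.38488217e-01, -1.91356237e-04]), 'contact_force': array([ 0.34859426, -0.48064369,  0.77155178]), 'ft_torque': array([0.05312841, 0.00283149, 0.04994777]), 'finger_force': 0.0, 'opening': 1.0017393307730178}
scene {'fx': 394.966826110187, 'fy': 394.966826110187, 'cx': 255.71747832060535, 'cy': 186.4969119375792, 'k1': 0.007810180161333873, 'extrinsics': array([[ 0.81968409, -0.43815522,  0.36896882,  0.08773668],
       [-0.57274334, -0.61666139,  0.54008684, -0.79735513],
       [-0.00911304, -0.65402503, -0.75641801,  1.04510342],
       [ 0.        ,  0.        ,  
[... 382 characters left out ...]
16752528684, 'fy': 457.74716752528684, 'cx': 255.08730333406118, 'cy': 189.31633726509037, 'k1': -0.055028281938679105, 'extrinsics': array([[-0.02854944, -0.99504274,  0.09526211,  0.39038167],
       [-0.99956546,  0.0291182 ,  0.00458543, -0.12799426],
       [-0.00733656, -0.0950898 , -0.99544166,  1.43582311],
       [ 0.        ,  0.        ,  0.        ,  1.        ]])}
puller [([240.2, 210.8], 0.92), ([330.2, 207.9], 0.59)]
crank []
knob_grip []
bead_center [([214.3, 206.1], 0.6)]
dish [([284.3, 137.6], 0.94), ([335.1, 144.3], 0.92), ([332.9, 207.8], 0.83), ([371.0, 182.3], 0.75)]
blue_bottle [([137.0, 202.4], 0.67), ([214.4, 206.4], 0.36)]
candle []
cobalt_lump []
overrun_pin []
1.0
```

View pics/scene0.png

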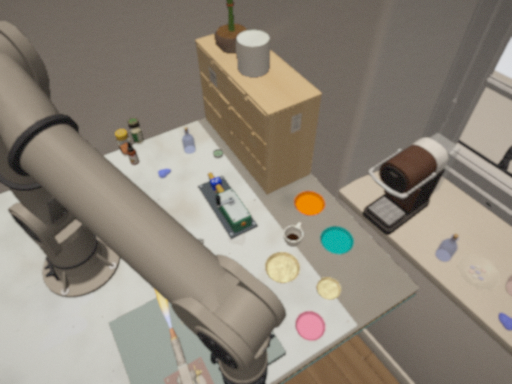

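View pics/top0.png

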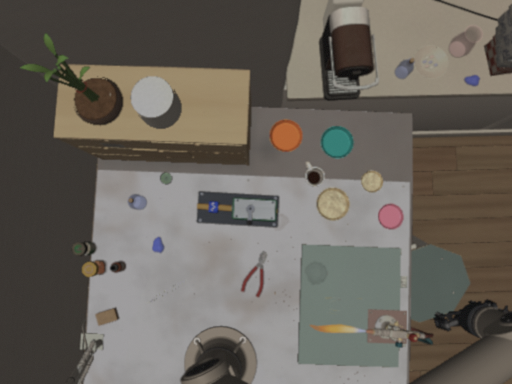

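```bash
cat > h.py <<'E'
import numpy as np, cv2
from station import bot
def cam(c):
    p=bot.camera_params(c);K=np.array([[p["fx"],0,p["cx"]],[0,p["fy"],p["cy"]],[0,0,1]]);return K,np.array([p["k1"],0,0,0,0]),np.array(p["extrinsics"])
def at_z(c,px,z):
    K,D,E=cam(c);u=cv2.undistortPoints(np.array(px,float).reshape(-1,1,2),K,D)[:,0]
    r=np.c_[u,np.ones(len(u))]@E[:3,:3].T;o=E[:3,3];return o+r*((z-o[2])/r[:,2])[:,None]
def cloud(c,d):
    K,D,E=cam(c);h,w=d.shape;g=np.stack(np.meshgrid(np.arange(w),np.arange(h)),-1).reshape(-1,1,2).astype(float)
    u=cv2.undistortPoints(g,K,D)[:,0];r=np.c_[u,np.ones(len(u))]*d.reshape(-1,1);return (r@E[:3,:3].T+E[:3,3]).reshape(h,w,3)
E
python3 - <<'E'
from h import *
T=np.load("top_im.npy");S=np.load("scene_im.npy")
a=cv2.resize(T[180:240,185:290],None,fx=5,fy=5,interpolation=cv2.INTER_CUBIC)
b=cv2.resize(S[165:240,190:265],None,fx=5,fy=5,interpolation=cv2.INTER_CUBIC)
o=np.zeros((375+300,530,3),np.uint8)
o=np.zeros((375,525+375,3),np.uint8);o[:300,:525]=a;o[:,525:]=b
cv2.imwrite("pics/crop0.png",cv2.resize(o[:,:,::-1],None,fx=.88,fy=.88))
P=cloud("top",np.load("top_d.npy"))
Q=P[180:240,185:295].reshape(-1,3);C=T[180:240,185:295].reshape(-1,3).astype(int)
for lo,hi in((.004,.012),(.058,.068),(.07,.08),(.1,.13)):
    m=(Q[:,2]>lo)&(Q[:,2]<hi)
    if m.sum()>3: print(lo,m.sum(),cv2.minAreaRect(Q[m,:2].astype(np.float32)),Q[m].mean(0))
for n,px,z in(("plate",[[198,192],[279,195],[277,226],[197,222]],.008),("bead",[[214,206.5]],.06),("housing",[[233,198],[276,199],[275,221],[233,220]],.064),("dish",[[333,204]],.012),("bottle",[[138,202]],.05),("candle",[[166,178]],.015),("lump",[[158,245]],.02)):
    print(n,at_z("top",px,z).round(4).tolist())
m=(C[:,2]>C[:,0]+60);print("blue",Q[m].mean(0),m.sum())
E=[]
ys,xs=np.where((P[:,:,2]>.006)&(P[:,:,2]<.02)&(np.hypot(P[:,:,0]-at_z("top",[[333,204]],.012)[0,0],P[:,:,1]-at_z("top",[[333,204]],.012)[0,1])<.07))
print("rim",cv2.minEnclosingCircle(P[ys,xs,:2].astype(np.float32)),len(ys))
E
```

```text
0.004 1900 ((0.46599769592285156, -0.07023446261882782), (0.3433772921562195, 0.18517597019672394), 88.39967346191406) [ 0.46564067 -0.05260521  0.00710833]
0.058 798 ((0.46632421016693115, -0.07436180114746094), (0.22255373001098633, 0.0661000907421112), 84.87739562988281) [ 0.46345062 -0.10650994  0.0638577 ]
0.07 82 ((0.4509153962135315, -0.11819391697645187), (0.1113181933760643, 0.07444906234741211), 84.20962524414062) [ 0.45569522 -0.11079541  0.07412923]
0.1 26 ((0.4218018054962158, -0.10201416164636612), (0.014048110693693161, 0.014057689346373081), 61.82192611694336) [ 0.42156482 -0.10217207  0.11878217]
plate [[0.5238, 0.0579, 0.008], [0.507, -0.1957, 0.008], [0.4105, -0.1863, 0.008], [0.43, 0.0626, 0.008]]
bead [[0.4737, 0.0035, 0.06]]
housing [[0.4974, -0.0545, 0.064], [0.4906, -0.1836, 0.064], [0.4248, -0.1785, 0.064], [0.4314, -0.0529, 0.064]]
dish [[0.4736, -0.3628, 0.012]]
bottle [[0.4946, 0.2365, 0.05]]
candle [[0.5702, 0.1569, 0.015]]
lump [[0.3621, 0.183, 0.02]]
blue [0.47124743 0.0028745  0.08947384] 48
rim ((0.473805695772171, -0.3630999028682709), 0.06960185617208481) 315
```

View pics/crop0.png

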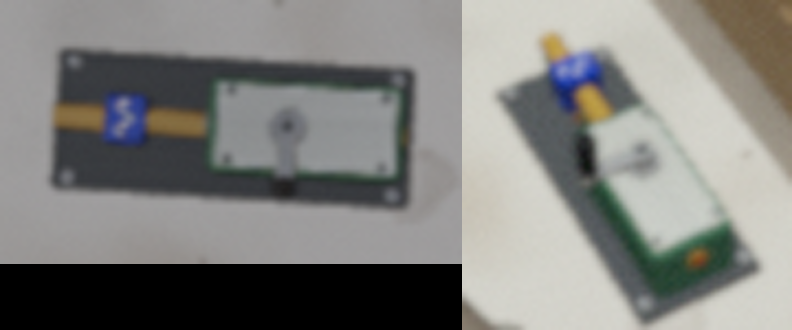

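Run:
```python
from h import *
T=np.load("top_im.npy").astype(int)
P=cloud("top",np.load("top_d.npy"))
ys,xs=np.mgrid[0:384,0:512];roi=(xs>185)&(xs<290)&(ys>182)&(ys<236)
dark=roi&(T.max(2)<95)
cs=(T[...,2]>T[...,0]+50)&roi
def rect(px,z):
    w=at_z("top",px,z)[:,:2]; return cv2.minAreaRect(w.astype(np.float32)),w.mean(0)
fill=cv2.morphologyEx(((P[...,2]>.0045)&(P[...,2]<.011)&roi&dark).astype(np.uint8),cv2.MORPH_OPEN,np.ones((3,3),np.uint8))
n,l,st,_=cv2.connectedComponentsWithStats(fill);k=1+st[1:,4].argmax();y,x=np.where(l==k);print("plate",rect(np.c_[x,y],.008),len(x))
m=(abs(P[...,2]-.064)<.004)&roi&(P[...,1]<-.045)&(T.min(2)>110);y,x=np.where(m);print("house",rect(np.c_[x,y],.064))
y,x=np.where(cs);print("bead",rect(np.c_[x,y],.06),len(x))
y,x=np.where(roi&(P[...,2]>.11)&(P[...,2]<.125)&(P[...,0]<.44));print("knob",np.c_[x,y].mean(0),rect(np.c_[x,y],.118))
print("hub",at_z("top",[[250.2,208.6]],.083))
print(P[205:213,246:255,2].round(3))
# PCA tubes+bead ridge line
m=roi&(P[...,2]>.045)&(P[...,2]<.062)&(P[...,1]>-.045)
for i in range(200,232,4):
    q=m[:,i];
    if q.sum(): print(i,P[q,i].mean(0).round(4),q.sum())
```

```text
plate (((0.4338318407535553, -0.021852249279618263), (0.031221775338053703, 0.018674440681934357), 88.38628387451172), array([ 0.43249694, -0.02362859])) 51
house (((0.46283915638923645, -0.1176958903670311), (0.12118563801050186, 0.05508836358785629), 84.54214477539062), array([ 0.46305923, -0.11785304]))
bead (((0.4737975597381592, 0.0065689776092767715), (0.024159381166100502, 0.03331168740987778), 88.79806518554688), array([0.47195533, 0.00547807])) 73
knob [249.15384615 222.38461538] (((0.4218294620513916, -0.10200643539428711), (0.014139585196971893, 0.014113477431237698), 61.78410720825195), array([ 0.42158248, -0.10215608]))
hub [[ 0.46299844 -0.10567815  0.083     ]]
[[0.065 0.064 0.064 0.072 0.063 0.064 0.065 0.07  0.068]
 [0.063 0.07  0.066 0.083 0.079 0.08  0.081 0.071 0.066]
 [0.07  0.068 0.081 0.078 0.079 0.075 0.078 0.081 0.07 ]
 [0.071 0.078 0.082 0.084 0.081 0.083 0.074 0.081 0.071]
 [0.073 0.068 0.079 0.081 0.089 0.084 0.083 0.084 0.068]
 [0.07  0.066 0.083 0.084 0.081 0.08  0.079 0.084 0.063]
 [0.069 0.069 0.078 0.081 0.075 0.084 0.084 0.069 0.073]
 [0.066 0.067 0.079 0.082 0.08  0.086 0.079 0.068 0.066]]
200 [0.4784 0.0467 0.0526] 4
204 [0.4751 0.0348 0.0511] 6
208 [0.4748 0.0227 0.0506] 6
212 [0.4759 0.0096 0.0589] 7
216 [ 0.4716 -0.0024  0.0592] 7
220 [ 0.4722 -0.0138  0.0517] 5
224 [ 0.4703 -0.0259  0.0511] 6
228 [ 0.4699 -0.0381  0.0523] 6
```

Emit:
send_rows --targets "0 0 0 0 0 -1;0 0 0 0 0 -1;0 0 0 0 0 -1;0 0 0 0 0 -1;0 0 0 0 0 -1;0 0 0 0 0 -1;0 0 0 0 0 -1;0 0 0 0 0 -1;0 0 0 0 0 -1;0 0 0 0 0 -1;0 0 0 0 0 -1;0 0 0 0 0 -1" --gripper 50

```text
time: 2.2
position: [0.1782, -0.6251, 0.2212]
tcp_rot: [0.0, 0.848, 0.531, -0.0]
contact_force: [0.9, -0.3, -0.0]
opening: 0.583
finger_force: 0.0
```

Emit:
send_rows --targets "0 0 0 0 0 -1;0 0 0 0 0 -1;0 0 0 0 0 -1;0 0 0 0 0 -1;0 0 0 0 0 -1;0 0 0 0 0 -0.27;1 0.36 0 0 0 0;1 0.36 0 0 0 0;1 0.36 0 0 0 0;1 0.36 0 0 0 0;1 0.36 0 0 0 0;1 0.36 0 0 0 0"

```text
time: 3.4
position: [0.2455, -0.4794, 0.2213]
tcp_rot: [0.0, 0.738, 0.675, -0.0]
contact_force: [0.7, 0.1, 0.5]
opening: 0.587
finger_force: 0.0
```

Emit:
send_rows --targets "1 0.36 0 0 0 0;1 0.36 0 0 0 0;1 0.36 0 0 0 0;1 0.36 0 0 0 0;1 0.36 0 0 0 0;1 0.36 0 0 0 0;1 0.36 0 0 0 0;1 0.36 0 0 0 0;1 0.36 0 0 0 0;1 0.36 0 0 0 0;0 0 0 0 0 0;0 0 0 0 0 0"

```text
time: 4.6
position: [0.3567, -0.2391, 0.2215]
tcp_rot: [0.0, 0.737, 0.676, -0.0]
contact_force: [-0.3, 0.0, -0.7]
opening: 0.584
finger_force: 0.0
```

Emit:
send_rows --targets "1 0.37 0 0 0 0;1 0.37 0 0 0 0;1 0.37 0 0 0 0;1 0.37 0 0 0 0;1 0.37 0 0 0 0;0.68 0.26 0 0 0 0;0 0 1 0 0 0;0 0 0.5 0 0 0;0 0 0 0 0 0;0 0 0 0 0 0"

```text
time: 5.6
position: [0.4213, -0.1033, 0.1837]
tcp_rot: [-0.0, 0.738, 0.675, -0.0]
contact_force: [1.4, -1.1, -0.3]
opening: 0.584
finger_force: 0.0
```

Run:
```python
from h import *
a,_=bot.read_camera("scene");b,_=bot.read_camera("top")
o=np.zeros((500,800,3),np.uint8)
o[:400,:400]=cv2.resize(a[150:250,180:280],(400,400));o[:400,400:]=cv2.resize(b[160:240,200:280],(400,400))
cv2.imwrite("pics/k1.png",o[:,:,::-1])
```

```text
(no output)
```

View pics/k1.png

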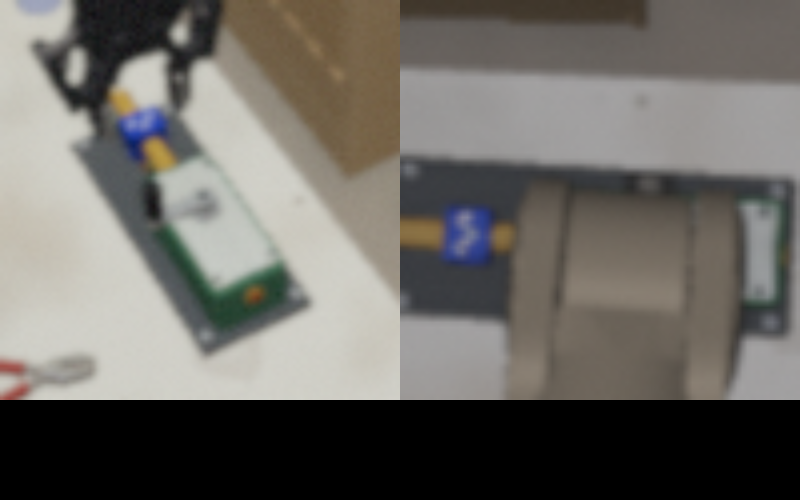

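Emit:
send_rows --targets "0.05 0 0.6 0 0 0;0 0 0.6 0 0 0;0 0 0.6 0 0 0;0 0 0.5 0 0 0;0 0 0.5 0 0 0;0 0 0.3 0 0 0;0 0 0 0 0 0;0 0 0 0 0 0"

```text
time: 6.5
position: [0.422, -0.1011, 0.1064]
tcp_rot: [0.0, 0.737, 0.676, 0.0]
contact_force: [-0.8, 0.2, -0.5]
opening: 0.587
finger_force: 0.0
```

Emit:
send_rows --targets "0 0 0 0 0 0;0 0 0 0 0 0;0 0 0 0 0 0;0 0 0 0 0 0;0 0 0 0 0 0;0 0 0 0 0 0" --gripper 0 --grip_force 35

```text
time: 7.1
position: [0.4238, -0.1013, 0.1079]
tcp_rot: [0.002, 0.737, 0.676, 0.001]
contact_force: [0.5, -0.0, 6.7]
opening: 0.001
finger_force: 3.6
```

Emit:
send_rows --targets "0 0 0 0 0 0;0 0 0 0 0 0;0 0 0 0 0 0;0 0 0 0 0 0;0 0 0 0 0 0" --gripper 50

```text
time: 7.6
position: [0.421, -0.1011, 0.1058]
tcp_rot: [-0.0, 0.737, 0.676, -0.0]
contact_force: [0.1, 0.5, 0.4]
opening: 0.577
finger_force: 0.0
```

Run:
```python
from h import *
a,d=bot.read_camera("scene")
s=bot.state();print(s["position"],s["contact_force"],s["opening"])
K,D,E=cam("scene");M=np.linalg.inv(E)
def pr(p): return cv2.projectPoints(np.array([p],float),cv2.Rodrigues(M[:3,:3])[0],M[:3,3],K,D)[0].ravel()
x,y,z=s["position"]
for n,p in(("tipsmid",(x,y,z-.022)),("knobtop",(.4217,-.1021,.118)),("knobbot",(.4217,-.1021,.082)),("hub",(.4633,-.1057,.082))): print(n,(pr(p)-[180,150])*6)
cv2.imwrite("pics/k2.png",cv2.resize(a[150:250,180:280],(600,600),interpolation=cv2.INTER_CUBIC)[:,:,::-1])
```

```text
[ 0.42111006 -0.10102591  0.10587045] [-0.03596151  0.15001505  0.13088495] 0.5835714107303486
tipsmid [228.55428892 321.81206269]
knobtop [225.18682897 280.76728632]
knobbot [230.90280578 324.86620775]
hub [302.40191641 293.1398364 ]
```

View pics/k2.png

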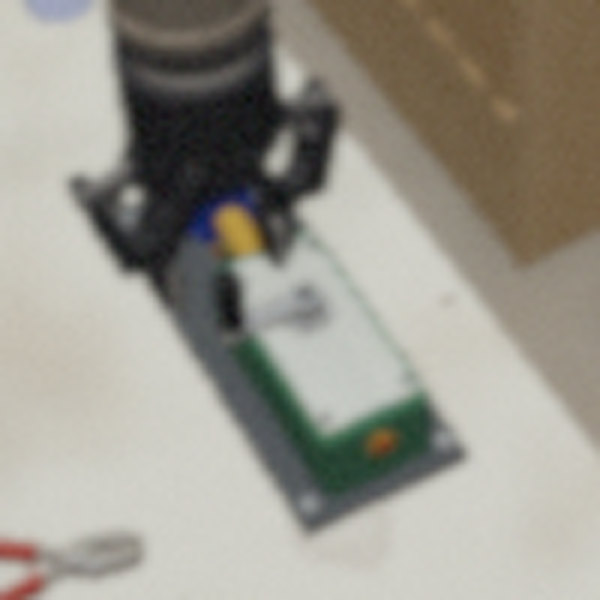

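Run:
```python
from h import *
print(bot.tips_ahead)
a,d=bot.read_camera("scene");P=cloud("scene",d)
m=(a.max(2)<70)
for (c,r) in ((165,290),(285,245),(285,230),(230,290),(320,120),(145,265)):
    x,y=180+c/6,150+r/6;x=int(round(x));y=int(round(y));print((c,r),a[y,x],P[y-1:y+2,x-1:x+2].reshape(-1,3)[np.argsort(P[y-1:y+2,x-1:x+2,2].ravel())][[0,4,8]].round(3).tolist())
roi=np.zeros_like(m);roi[150:205,185:240]=1
Q=P[m&roi];Q=Q[(Q[:,2]>.07)&(Q[:,0]<.52)]
for lo in np.arange(.07,.16,.01):
    q=Q[(Q[:,2]>=lo)&(Q[:,2]<lo+.01)]
    if len(q): print(lo.round(2),len(q),q.min(0).round(3),q.max(0).round(3))
```

```text
0.022
(165, 290) [76 74 70] [[0.388, -0.106, 0.136], [0.387, -0.103, 0.138], [0.388, -0.108, 0.146]]
(285, 245) [128 130 122] [[0.483, -0.065, 0.063], [0.456, -0.108, 0.128], [0.45, -0.113, 0.141]]
(285, 230) [72 74 70] [[0.514, -0.009, 0.009], [0.457, -0.109, 0.141], [0.453, -0.11, 0.15]]
(230, 290) [40 44 41] [[0.423, -0.107, 0.111], [0.423, -0.108, 0.117], [0.417, -0.107, 0.12]]
(320, 120) [47 43 43] [[0.473, -0.113, 0.21], [0.473, -0.112, 0.214], [0.478, -0.116, 0.218]]
(145, 265) [37 37 39] [[0.425, 0.017, 0.007], [0.38, -0.102, 0.164], [0.376, -0.105, 0.17]]
0.08 2 [ 0.414 -0.106  0.086] [ 0.418 -0.1    0.089]
0.09 8 [ 0.414 -0.11   0.091] [ 0.422 -0.102  0.099]
0.1 8 [ 0.414 -0.109  0.101] [ 0.422 -0.103  0.11 ]
0.11 15 [ 0.413 -0.11   0.111] [ 0.424 -0.094  0.12 ]
0.12 5 [ 0.416 -0.107  0.12 ] [ 0.423 -0.101  0.122]
0.13 3 [ 0.387 -0.104  0.134] [ 0.446 -0.103  0.14 ]
0.14 11 [ 0.384 -0.113  0.141] [ 0.456 -0.092  0.149]
0.15 12 [ 0.381 -0.113  0.151] [ 0.447 -0.096  0.159]
```

Emit:
send_rows --targets "0 0 0.3 0 0 0;0 0 0.3 0 0 0;0 0 0.3 0 0 0;0 0 0.3 0 0 0;0 0 0 0 0 0;0 0 0 0 0 0"

```text
time: 8.3
position: [0.4215, -0.1009, 0.0759]
tcp_rot: [-0.0, 0.737, 0.676, -0.0]
contact_force: [-0.1, -0.2, 0.3]
opening: 0.586
finger_force: 0.0
```

Run:
```python
from h import *
a,d=bot.read_camera("scene")
s=bot.state();print(s["position"],s["contact_force"],s["opening"])
cv2.imwrite("pics/k3.png",cv2.resize(a[150:250,180:280],(600,600),interpolation=cv2.INTER_CUBIC)[:,:,::-1])
P=cloud("scene",d);m=(a.max(2)<85);roi=np.zeros_like(m);roi[150:215,185:240]=1
Q=P[m&roi];Q=Q[(Q[:,2]>.07)&(Q[:,0]<.52)]
for lo in np.arange(.07,.16,.01):
    q=Q[(Q[:,2]>=lo)&(Q[:,2]<lo+.01)]
    if len(q): print(lo.round(2),len(q),q.min(0).round(3),q.max(0).round(3))
```

```text
[ 0.42175067 -0.10102731  0.07616584] [-0.02834486 -0.40833519  1.02028985] 0.585543431523353
0.07 2 [ 0.416 -0.105  0.073] [ 0.425 -0.096  0.076]
0.08 7 [ 0.414 -0.109  0.084] [ 0.423 -0.101  0.09 ]
0.09 6 [ 0.414 -0.108  0.092] [ 0.422 -0.102  0.099]
0.1 14 [ 0.386 -0.114  0.101] [ 0.454 -0.103  0.109]
0.11 35 [ 0.383 -0.116  0.11 ] [ 0.454 -0.094  0.12 ]
0.12 17 [ 0.382 -0.114  0.12 ] [ 0.447 -0.097  0.129]
0.13 28 [ 0.375 -0.118  0.131] [ 0.463 -0.089  0.14 ]
0.14 73 [ 0.369 -0.117  0.14 ] [ 0.476 -0.085  0.15 ]
0.15 48 [ 0.363 -0.12   0.15 ] [ 0.475 -0.083  0.16 ]
```

View pics/k3.png

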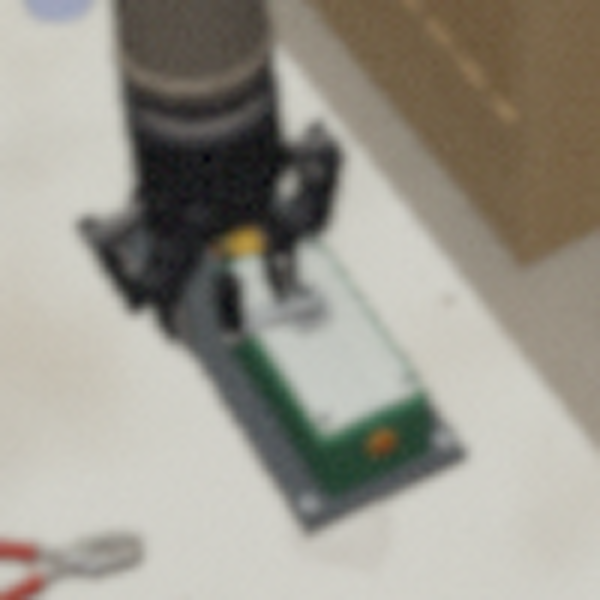

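Emit:
send_rows --targets "0 0 0.1 0 0 0;0 0 0 0 0 0;0 0 0 0 0 0;0 0 0 0 0 0;0 0 0 0 0 0;0 0 0 0 0 0" --gripper 0 --grip_force 35

```text
time: 8.95
position: [0.4228, -0.1012, 0.074]
tcp_rot: [0.001, 0.737, 0.676, 0.001]
contact_force: [5.3, -1.4, -4.5]
opening: 0.175
finger_force: 34.4
```

Emit:
send_rows --targets "0.29 0.03 0 0 0 0;0.28 0.07 0 0 0 0;0.27 0.12 0 0 0 0;0.24 0.17 0 0 0 0;0.21 0.21 0 0 0 0;0.17 0.24 0 0 0 0;0.12 0.27 0 0 0 0;0.07 0.28 0 0 0 0;0.03 0.29 0 0 0 0"

```text
time: 9.85
position: [0.4611, -0.063, 0.0737]
tcp_rot: [-0.004, 0.738, 0.675, -0.006]
contact_force: [-12.8, 2.2, 16.4]
opening: 0.18
finger_force: 37.2
```

Emit:
send_rows --targets "-0.03 0.29 -0.04 0 0 0;-0.07 0.28 -0.04 0 0 0;-0.12 0.27 0 0 0 0;-0.17 0.24 0 0 0 0;-0.21 0.21 0 0 0 0;-0.24 0.17 0 0 0 0;-0.27 0.12 0 0 0 0;-0.28 0.07 0 0 0 0;-0.29 0.03 0 0 0 0"

```text
time: 10.75
position: [0.5062, -0.1001, 0.0743]
tcp_rot: [-0.003, 0.735, 0.678, 0.004]
contact_force: [9.0, 13.1, -15.2]
opening: 0.174
finger_force: 34.2
```

Emit:
send_rows --targets "-0.29 -0.03 0 0 0 0;-0.28 -0.07 0 0 0 0;-0.27 -0.12 0 0 0 0;-0.24 -0.17 0 0 0 0;-0.21 -0.21 0 0 0 0;-0.17 -0.24 0 0 0 0;-0.12 -0.27 0 0 0 0;-0.07 -0.28 0 0 0 0;-0.03 -0.29 0 0 0 0"

```text
time: 11.65
position: [0.4618, -0.1465, 0.0743]
tcp_rot: [0.001, 0.737, 0.676, 0.003]
contact_force: [13.2, -1.7, -22.2]
opening: 0.175
finger_force: 34.4
```

Emit:
send_rows --targets "0.03 -0.29 0 0 0 0;0.07 -0.28 0 0 0 0;0.12 -0.27 0 0 0 0;0.17 -0.24 0 0 0 0;0.21 -0.21 0 0 0 0;0.24 -0.17 0 0 0 0;0.27 -0.12 0 0 0 0;0.28 -0.07 0 0 0 0;0.29 -0.03 0 0 0 0"

```text
time: 12.55
position: [0.4225, -0.1046, 0.0743]
tcp_rot: [0.003, 0.738, 0.675, 0.0]
contact_force: [11.4, -11.7, -24.5]
opening: 0.179
finger_force: 34.5
```

Emit:
send_rows --targets "0 0 0 0 0 0;0 0 0 0 0 0"

```text
time: 12.75
position: [0.4225, -0.103, 0.0743]
tcp_rot: [0.002, 0.737, 0.675, 0.001]
contact_force: [10.9, -7.2, -23.5]
opening: 0.175
finger_force: 34.6
```

Emit:
send_rows --targets "0.29 0.06 0.05 0 0 0;0.28 0.1 0.03 0 0 0;0.27 0.12 0 0 0 0;0.24 0.17 0 0 0 0;0.21 0.21 0 0 0 0;0.17 0.24 0 0 0 0;0.12 0.27 0 0 0 0;0.07 0.28 0 0 0 0;0.03 0.29 0 0 0 0"

```text
time: 13.65
position: [0.4626, -0.0629, 0.0737]
tcp_rot: [-0.004, 0.738, 0.675, -0.006]
contact_force: [-13.2, 2.4, 16.6]
opening: 0.176
finger_force: 39.3
```

Emit:
send_rows --targets "-0.03 0.29 0 0 0 0;-0.07 0.28 0 0 0 0;-0.12 0.27 0 0 0 0;-0.17 0.24 0 0 0 0;-0.21 0.21 0 0 0 0;-0.24 0.17 0 0 0 0;-0.27 0.12 0 0 0 0;-0.28 0.07 0 0 0 0;-0.29 0.03 0 0 0 0"

```text
time: 14.55
position: [0.5066, -0.1015, 0.074]
tcp_rot: [-0.003, 0.736, 0.677, 0.002]
contact_force: [1.5, 12.9, 2.1]
opening: 0.175
finger_force: 37.1
```

Emit:
send_rows --targets "-0.29 -0.03 0 0 0 0;-0.28 -0.07 0 0 0 0;-0.27 -0.12 0 0 0 0;-0.24 -0.17 0 0 0 0;-0.21 -0.21 0 0 0 0;-0.17 -0.24 0 0 0 0;-0.12 -0.27 0 0 0 0;-0.07 -0.28 0 0 0 0;-0.03 -0.29 0 0 0 0"

```text
time: 15.45
position: [0.4656, -0.1466, 0.0741]
tcp_rot: [0.003, 0.737, 0.676, 0.004]
contact_force: [12.3, -1.7, -11.9]
opening: 0.17
finger_force: 36.1
```

Emit:
send_rows --targets "0.03 -0.29 0 0 0 0;0.07 -0.28 0 0 0 0;0.12 -0.27 0 0 0 0;0.17 -0.24 0 0 0 0;0.21 -0.21 0 0 0 0;0.24 -0.17 0 0 0 0;0.27 -0.12 0 0 0 0;0.28 -0.07 0 0 0 0;0.29 -0.03 0 0 0 0"

```text
time: 16.35
position: [0.4228, -0.1027, 0.0739]
tcp_rot: [0.0, 0.738, 0.675, -0.001]
contact_force: [3.1, -1.8, 0.4]
opening: 0.173
finger_force: 36.9
```

Emit:
send_rows --targets "0 0 0 0 0 0;0 0 0 0 0 0;0 0 0 0 0 0"

```text
time: 16.65
position: [0.4232, -0.099, 0.0739]
tcp_rot: [-0.001, 0.737, 0.676, 0.001]
contact_force: [1.2, 5.3, 2.3]
opening: 0.175
finger_force: 37.2
```

Emit:
send_rows --targets "0.29 0.03 0 0 0 0;0.28 0.07 0 0 0 0"

```text
time: 16.85
position: [0.4264, -0.0879, 0.0739]
tcp_rot: [0.0, 0.737, 0.676, -0.001]
contact_force: [0.1, -3.7, 5.0]
opening: 0.175
finger_force: 37.5
```

Emit:
send_rows --targets "0 0 0 0 0 0;0 0 0 0 0 0;0 0 0 0 0 0"

```text
time: 17.15
position: [0.427, -0.0866, 0.0739]
tcp_rot: [-0.0, 0.737, 0.676, 0.0]
contact_force: [0.2, 1.7, 4.6]
opening: 0.172
finger_force: 37.5
```

Emit:
send_rows --targets "0.27 0.12 0 0 0 0;0.24 0.17 0 0 0 0"

```text
time: 17.35
position: [0.4342, -0.076, 0.0738]
tcp_rot: [-0.0, 0.738, 0.675, -0.001]
contact_force: [-1.8, -1.0, 7.5]
opening: 0.173
finger_force: 37.8
```

Emit:
send_rows --targets "0 0 0 0 0 0;0 0 0 0 0 0;0 0 0 0 0 0"

```text
time: 17.65
position: [0.4353, -0.0749, 0.0739]
tcp_rot: [-0.0, 0.737, 0.676, 0.0]
contact_force: [0.3, 0.9, 5.2]
opening: 0.176
finger_force: 37.5
```

Emit:
send_rows --targets "0 0 0 0 0 0;0 0 0 0 0 0;0 0 0 0 0 0;0 0 0 0 0 0;0 0 -0.5 0 0 0;0 0 -1 0 0 0;0 0 -1 0 0 0;0 0 -1 0 0 0;0 0 -0.5 0 0 0;0 0 0 0 0 0;0 0 0 0 0 0" --gripper 60

```text
time: 18.75
position: [0.4347, -0.0752, 0.1733]
tcp_rot: [-0.0, 0.737, 0.676, -0.0]
contact_force: [-0.1, -0.8, 0.3]
opening: 0.703
finger_force: 0.0
```

Emit:
send_rows --targets "0.68 0.26 0 0 0 0;0.68 0.26 0 0 0 0;0.68 0.26 0 0 0 0;0.68 0.26 0 0 0 0;0.66 0.24 0 0 0 0;0 0 0 0 0 0;0 0 0 0 0 0;0 0 0 0 0 0"

```text
time: 19.55
position: [0.4735, 0.005, 0.1729]
tcp_rot: [-0.0, 0.738, 0.675, -0.001]
contact_force: [0.3, -0.3, -0.2]
opening: 0.701
finger_force: 0.0
```

Run:
```python
from h import *
a,d=bot.read_camera("scene");b,_=bot.read_camera("top")
s=bot.state();print(s["position"],s["tcp_rot"],s["contact_force"],s["opening"])
o=np.zeros((400,800,3),np.uint8);o[:,:400]=cv2.resize(a[140:240,170:270],(400,400));o[:,400:]=cv2.resize(b[160:240,200:280],(400,400))
cv2.imwrite("pics/b1.png",o[:,:,::-1])
P=cloud("scene",d);m=(a.max(2)<85);roi=np.zeros_like(m);roi[120:215,170:260]=1
Q=P[m&roi];Q=Q[(Q[:,2]>.02)&(Q[:,1]>-.05)]
for lo in np.arange(.06,.24,.01):
    q=Q[(Q[:,2]>=lo)&(Q[:,2]<lo+.01)]
    if len(q): print(lo.round(2),len(q),q.min(0).round(3),q.max(0).round(3))
```

```text
[0.47385294 0.00507392 0.17328906] [-7.94255584e-05  7.37840893e-01  6.74974427e-01 -5.77222659e-04] [0.43525757 0.02672611 0.64255669] 0.7025008313131127
0.08 2 [0.619 0.14  0.081] [0.626 0.208 0.084]
0.19 3 [ 0.502 -0.006  0.197] [0.504 0.004 0.199]
0.2 14 [ 0.432 -0.009  0.201] [0.515 0.008 0.21 ]
0.21 21 [ 0.429 -0.012  0.212] [0.515 0.006 0.22 ]
0.22 17 [ 0.431 -0.01   0.22 ] [0.512 0.008 0.229]
0.23 36 [ 0.425 -0.014  0.23 ] [0.532 0.018 0.24 ]
```

View pics/b1.png

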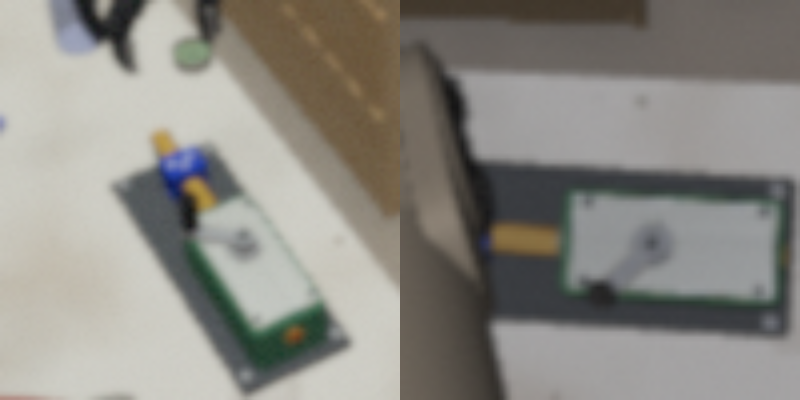

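Emit:
send_rows --targets "0.06 0.03 0.8 0 0 0;0 0 0.8 0 0 0;0 0 0.8 0 0 0;0 0 0.8 0 0 0;0 0 0.8 0 0 0;0 0 0.5 0 0 0;0 0 0.5 0 0 0;0 0 0 0 0 0;0 0 0 0 0 0"

```text
time: 20.55
position: [0.4756, 0.0076, 0.0489]
tcp_rot: [0.0, 0.737, 0.676, 0.0]
contact_force: [1.0, 0.2, 0.9]
opening: 0.702
finger_force: 0.0
```

Run:
```python
from h import *
a,d=bot.read_camera("scene")
s=bot.state();print(s["position"],s["contact_force"],s["opening"])
cv2.imwrite("pics/b2.png",cv2.resize(a[140:240,170:270],(600,600),interpolation=cv2.INTER_CUBIC)[:,:,::-1])
P=cloud("scene",d);m=(a.max(2)<85);roi=np.zeros_like(m);roi[120:215,170:260]=1
Q=P[m&roi];Q=Q[(Q[:,2]>.02)&(Q[:,1]>-.03)&(Q[:,0]<.55)]
for lo in np.arange(.05,.12,.01):
    q=Q[(Q[:,2]>=lo)&(Q[:,2]<lo+.01)]
    if len(q): print(lo.round(2),len(q),q.min(0).round(3),q.max(0).round(3))
```

```text
[0.47600326 0.00770552 0.04930528] [-0.10157483  0.32647571 -0.02895816] 0.7029120301114987
0.06 1 [0.437 0.004 0.068] [0.437 0.004 0.068]
0.07 6 [0.434 0.001 0.071] [0.444 0.005 0.08 ]
0.08 8 [ 0.436 -0.006  0.08 ] [0.507 0.007 0.087]
0.09 14 [ 0.431 -0.006  0.09 ] [0.508 0.007 0.099]
0.1 11 [ 0.428 -0.006  0.1  ] [0.511 0.006 0.11 ]
0.11 44 [ 0.418 -0.008  0.11 ] [0.528 0.022 0.12 ]
```

View pics/b2.png

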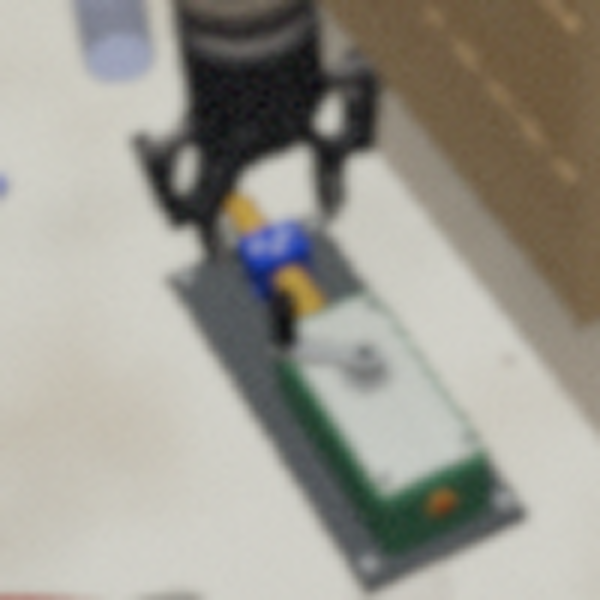

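Emit:
send_rows --targets "-0.03 -0.04 0.3 0 0 0;0 0 0.3 0 0 0;0 0 0.3 0 0 0;0 0 0.3 0 0 0;0 0 0.3 0 0 0;0 0 0 0 0 0;0 0 0 0 0 0;0 0 0 0 0 0"

```text
time: 21.4
position: [0.4746, 0.0071, 0.0114]
tcp_rot: [0.0, 0.737, 0.676, 0.0]
contact_force: [0.8, 0.8, 0.6]
opening: 0.706
finger_force: 0.0
```

Emit:
send_rows --targets "0 0 0 0 0 0;0 0 0 0 0 0;0 0 0 0 0 0;0 0 0 0 0 0;0 0 0 0 0 0;0 0 0 0 0 0" --gripper 20 --grip_force 25

```text
time: 22.0
position: [0.4746, 0.007, 0.0115]
tcp_rot: [0.0, 0.737, 0.676, 0.0]
contact_force: [-0.3, 0.6, 5.0]
opening: 0.372
finger_force: 25.9
```

Emit:
send_rows --targets "0 0 -0.1 0 0 0;0 0 -0.1 0 0 0;0 0 -0.1 0 0 0"

```text
time: 22.3
position: [0.4739, 0.007, 0.0186]
tcp_rot: [-0.0, 0.737, 0.676, -0.0]
contact_force: [1.2, 0.8, -0.7]
opening: 0.373
finger_force: 25.5
```

Emit:
send_rows --targets "0 0 -0.3 0 0 0;0 0 -0.5 0 0 0;0 0 -0.6 0 0 0;0 0 -0.7 0 0 0;0 0 -0.7 0 0 0;0 0 -0.7 0 0 0;0 0 -0.7 0 0 0;0 0 -0.7 0 0 0;0 0 -0.5 0 0 0;0 0 -0.3 0 0 0;0 0 0 0 0 0;0 0 0 0 0 0"

```text
time: 23.5
position: [0.4738, 0.0069, 0.1609]
tcp_rot: [-0.0, 0.737, 0.676, -0.0]
contact_force: [-0.5, 0.4, -0.3]
opening: 0.371
finger_force: 25.5
```

Run:
```python
from h import *
a,d=bot.read_camera("scene");b,e=bot.read_camera("top")
print(bot.state()["position"],bot.state()["finger_force"])
for im,dd,c in((a,d,"scene"),(b,e,"top")):
    im=im.astype(int);P=cloud(c,dd);m=(im[...,2]>im[...,0]+50)&(abs(P[...,0]-.474)<.06)&(abs(P[...,1])<.07)
    print(c,P[m].mean(0) if m.any() else None,P[m].min(0),P[m].max(0),m.sum())
    print([r["point"] for r in bot.find_in("dish",c) if r["p"]>.6])
# dish floor/rim
P=cloud("top",e);im=b.astype(int)
m=(im[...,0]>im[...,2]+25)&(im[...,0]>110)&(abs(P[...,0]-.474)<.08)&(abs(P[...,1]+.363)<.08)
y,x=np.where(m);w=at_z("top",np.c_[x,y],.010)[:,:2].astype(np.float32);print("dish",cv2.minEnclosingCircle(w),w.mean(0),len(w),cv2.minAreaRect(w))
```

```text
[0.47355642 0.00694446 0.16038943] 25.453192591667175
scene [ 4.73318072e-01 -1.07192396e-04  2.03988858e-01] [ 0.45686225 -0.00956173  0.18508258] [0.49102057 0.01816696 0.2160492 ] 107
[[326.3, 286.8], [279.5, 266.8], [337.0, 241.4]]Traceback (most recent call last):
  File "<stdin>", line 6, in <module>
    return umr_minimum(a, axis, None, out, keepdims, initial, where)
ValueError: zero-size array to reduction operation minimum which has no identity
```

Run:
```python
from h import *
b,e=bot.read_camera("top");a,d=bot.read_camera("scene")
for c,im,dd in(("top",b,e),("scene",a,d)):
    P=cloud(c,dd);im=im.astype(int)
    m=(im[...,0]>im[...,2]+25)&(im[...,0]>110)&(abs(P[...,0]-.474)<.075)&(abs(P[...,1]+.363)<.075)
    y,x=np.where(m);w=at_z(c,np.c_[x,y],.010)[:,:2].astype(np.float32);print(c,cv2.minEnclosingCircle(w),w.mean(0),len(w),cv2.minAreaRect(w))
```

```text
top ((0.47520384192466736, -0.3619774580001831), 0.05173884704709053) [ 0.47540435 -0.36243445] 839 ((0.47386032342910767, -0.3632100522518158), (0.10029372572898865, 0.10003124922513962), 88.32503509521484)
scene ((0.4766036868095398, -0.3579990267753601), 0.05308499187231064) [ 0.47673097 -0.35942534] 889 ((0.47693830728530884, -0.35824933648109436), (0.10589796304702759, 0.10069694370031357), 50.944400787353516)
```

Emit:
send_rows --targets "-0.5 0.05 0 0 0 0;-1 0.1 0 0 0 0;-1 0.1 0 0 0 0;-1 0.1 0 0 0 0;-1 0.1 0 0 0 0;-1 0.1 0 0 0 0;-1 0.1 0 0 0 0;-1 0.1 0 0 0 0;-1 0.1 0 0 0 0;-1 0.1 0 0 0 0;-1 0.1 0 0 0 0;-0.5 0.05 0 0 0 0"

```text
time: 24.95
position: [0.4765, -0.273, 0.1607]
tcp_rot: [0.0, 0.739, 0.674, -0.001]
contact_force: [0.1, -0.5, -0.5]
opening: 0.367
finger_force: 25.5
```

Run:
```python
from h import *
for c in("top","scene"):
    P=cloud(c,np.load(c+"_d.npy"))
    m=(P[...,2]>.02)&(P[...,2]<.2)&(abs(P[...,0]-.54)<.06)&(abs(P[...,1]+.32)<.06)
    q=P[m];print(c,len(q),np.percentile(q,[2,50,98],axis=0).round(3).tolist())
```

```text
top 214 [[0.528, -0.331, 0.02], [0.569, -0.305, 0.038], [0.599, -0.278, 0.054]]
scene 279 [[0.528, -0.332, 0.02], [0.564, -0.298, 0.04], [0.594, -0.277, 0.053]]
```

Emit:
send_rows --targets "-0.9 0.06 0 0 0 0;-0.9 0.06 0 0 0 0;-0.9 0.06 0 0 0 0;-0.76 0.04 0 0 0 0;0 0 0.7 0 0 0;0 0 0.8 0 0 0;0 0 0.8 0 0 0;0 0 0.8 0 0 0;0 0 0.7 0 0 0;0 0 0 0 0 0;0 0 0 0 0 0"

```text
time: 26.05
position: [0.4757, -0.3559, 0.0663]
tcp_rot: [-0.0, 0.737, 0.676, 0.0]
contact_force: [-0.3, 0.3, -0.6]
opening: 0.373
finger_force: 25.4
```

Run:
```python
from h import *
a,d=bot.read_camera("scene")
s=bot.state();print(s["position"],s["contact_force"],s["finger_force"])
P=cloud("scene",d);im=a.astype(int);m=(im[...,2]>im[...,0]+50)&(abs(P[...,0]-.474)<.07)&(abs(P[...,1]+.36)<.07)
print(P[m].mean(0),np.percentile(P[m],[3,97],axis=0),m.sum())
cv2.imwrite("pics/d1.png",cv2.resize(a[215:315,230:330],(600,600),interpolation=cv2.INTER_CUBIC)[:,:,::-1])
```

```text
[ 0.4762785  -0.35625387  0.0670257 ] [ 0.17057696 -0.13438165 -1.08764342] 25.415523648262024
[ 0.47644937 -0.36386674  0.11217871] [[ 0.45812404 -0.36945     0.09386959]
 [ 0.49235573 -0.34889883  0.12405921]] 91
```

View pics/d1.png

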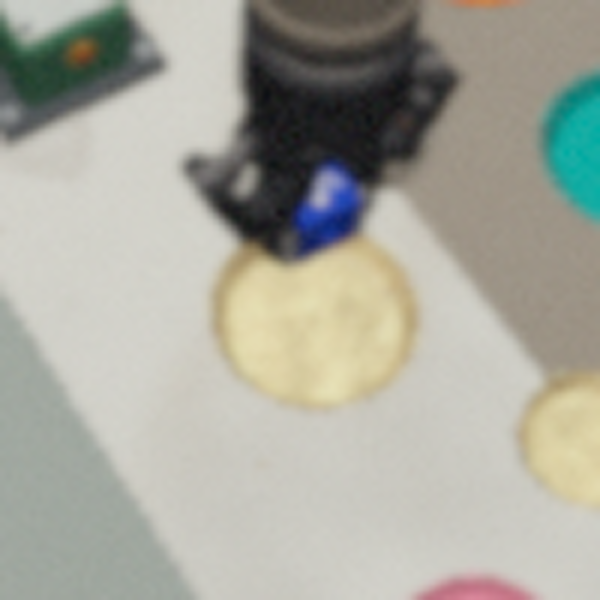

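Emit:
send_rows --targets "-0.1 0 0.4 0 0 0;-0.08 0 0.6 0 0 0;0 0 0.6 0 0 0;0 0 0.5 0 0 0;0 0 0.3 0 0 0;0 0 0.2 0 0 0;0 0 0.1 0 0 0;0 0 0.1 0 0 0;0 0 0 0 0 0;0 0 0 0 0 0"

```text
time: 27.1
position: [0.4756, -0.3607, -0.0034]
tcp_rot: [0.0, 0.737, 0.676, 0.0]
contact_force: [-0.6, 0.3, -0.4]
opening: 0.374
finger_force: 25.4
```

Emit:
send_rows --targets "0 0 0.08 0 0 0;0 0 0.08 0 0 0;0 0 0.08 0 0 0;0 0 0 0 0 0"

```text
time: 27.5
position: [0.4754, -0.3606, -0.0086]
tcp_rot: [0.0, 0.737, 0.676, -0.0]
contact_force: [-2.7, 1.1, 8.4]
opening: 0.371
finger_force: 31.3
```

Emit:
send_rows --targets "0 0 0.06 0 0 0;0 0 0.06 0 0 0;0 0 0 0 0 0"

```text
time: 27.8
position: [0.4754, -0.3607, -0.0087]
tcp_rot: [0.0, 0.737, 0.675, -0.001]
contact_force: [-8.5, 5.1, 27.7]
opening: 0.372
finger_force: 42.6
```

Emit:
send_rows --targets "0 0 -0.08 0 0 0;0 0 0 0 0 0"

```text
time: 28.0
position: [0.4754, -0.3607, -0.0086]
tcp_rot: [0.0, 0.737, 0.676, -0.001]
contact_force: [-5.2, 2.8, 14.8]
opening: 0.371
finger_force: 34.3
```

Run:
```python
from h import *
a,d=bot.read_camera("scene")
s=bot.state();print(s["position"],s["contact_force"],s["finger_force"])
P=cloud("scene",d);im=a.astype(int);m=(im[...,2]>im[...,0]+50)&(abs(P[...,0]-.474)<.07)&(abs(P[...,1]+.36)<.07)
print(P[m].mean(0),np.percentile(P[m],[3,97],axis=0),m.sum())
q=(P[...,2]<.08)&(P[...,2]>-.01)&(np.hypot(P[...,0]-.475,P[...,1]+.362)<.04)&(im[...,0]>im[...,2]+25)
print("floor",np.median(P[q],axis=0))
cv2.imwrite("pics/d2.png",cv2.resize(a[215:315,230:330],(600,600),interpolation=cv2.INTER_CUBIC)[:,:,::-1])
```

```text
[ 0.47539005 -0.36068969 -0.00861428] [-4.84671841  2.24175994 14.24208475] 34.39164742390858
[ 0.47588054 -0.36889092  0.03917441] [[ 0.45658783 -0.37450804  0.0197576 ]
 [ 0.49120242 -0.35842206  0.07488286]] 80
floor [ 0.46966571 -0.37802984  0.00286308]
```

View pics/d2.png

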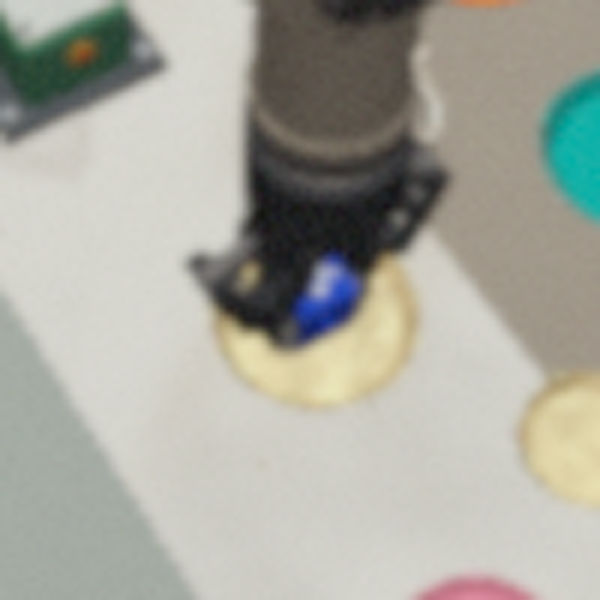

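Emit:
send_rows --targets "0 0 -0.04 0 0 0;0 0 0 0 0 0;0 0 0 0 0 0"

```text
time: 28.35
position: [0.4754, -0.3607, -0.0086]
tcp_rot: [0.0, 0.737, 0.676, -0.0]
contact_force: [-2.2, 1.1, 9.0]
opening: 0.367
finger_force: 31.3
```

Emit:
send_rows --targets "0 0 0 0 0 0;0 0 0 0 0 0;0 0 0 0 0 0;0 0 -0.1 0 0 0;0 0 0 0 0 0" --gripper 42

```text
time: 28.85
position: [0.4753, -0.3605, -0.0072]
tcp_rot: [0.0, 0.737, 0.676, 0.0]
contact_force: [-0.3, -0.2, -0.3]
opening: 0.494
finger_force: 0.0
```

Run:
```python
from h import *
a,d=bot.read_camera("scene")
s=bot.state();print(s["position"],s["contact_force"],s["finger_force"],s["opening"])
P=cloud("scene",d);im=a.astype(int);m=(im[...,2]>im[...,0]+50)&(abs(P[...,0]-.474)<.07)&(abs(P[...,1]+.36)<.07)
print(P[m].mean(0),np.percentile(P[m],[3,50,97],axis=0),m.sum(),np.argwhere(m).mean(0))
cv2.imwrite("pics/d3.png",cv2.resize(a[215:315,230:330],(600,600),interpolation=cv2.INTER_CUBIC)[:,:,::-1])
```

```text
[ 0.47523478 -0.36046477 -0.00734496] [ 0.12791873 -0.65270423 -0.58858728] 0.0 0.4932905125137185
[ 0.47531572 -0.36735596  0.03407322] [[ 0.45695537 -0.37506719  0.01339263]
 [ 0.47665391 -0.36939352  0.03346221]
 [ 0.49541157 -0.35297613  0.0783595 ]] 104 [264.91346154 283.64423077]
```

Emit:
send_rows --targets "0 0 -0.08 0 0 0;0 0 0 0 0 0;0 0 0 0 0 0;0 0 0 0 0 0;0 0 0 0 0 0;0 0 0 0 0 0" --gripper 20 --grip_force 20

```text
time: 29.5
position: [0.4752, -0.3605, -0.0053]
tcp_rot: [-0.0, 0.737, 0.676, -0.0]
contact_force: [-0.0, 0.8, -1.5]
opening: 0.371
finger_force: 25.6
```

Emit:
send_rows --targets "0 0 0 0 0 0;0 0 0 0 0 0;0 0 0 0 0 0;0 0 0 0 0 0" --gripper 43

```text
time: 29.9
position: [0.4753, -0.3605, -0.0052]
tcp_rot: [0.0, 0.737, 0.676, -0.0]
contact_force: [0.4, -0.7, 0.4]
opening: 0.505
finger_force: 0.0
```

Held at rest in the dish, released. Retreat straight up.

Emit:
send_rows --targets "0 0 -0.2 0 0 0;0 0 -0.4 0 0 0;0 0 -0.6 0 0 0;0 0 -0.8 0 0 0;0 0 -0.8 0 0 0;0 0 -0.8 0 0 0;0 0 -0.8 0 0 0;0 0 -0.5 0 0 0;0 0 0 0 0 0;0 0 0 0 0 0;0 0 0 0 0 0"

```text
time: 31.0
position: [0.4744, -0.3601, 0.1162]
tcp_rot: [-0.001, 0.737, 0.676, -0.0]
contact_force: [0.7, -1.0, 0.4]
opening: 0.502
finger_force: 0.0
```

Run:
```python
from h import *
a,d=bot.read_camera("scene")
s=bot.state();print(s["position"],s["contact_force"])
P=cloud("scene",d);im=a.astype(int);m=(im[...,2]>im[...,0]+50)&(abs(P[...,0]-.474)<.07)&(abs(P[...,1]+.36)<.07)
print(np.percentile(P[m],[3,50,97],axis=0),m.sum())
cv2.imwrite("pics/d4.png",cv2.resize(a[140:340,180:380],(600,600),interpolation=cv2.INTER_CUBIC)[:,:,::-1])
```

```text
[ 0.47443201 -0.3600554   0.11606657] [ 0.99160276  0.44853297 -0.31525649]
[[ 0.45762741 -0.3737084   0.01428576]
 [ 0.4708497  -0.36570977  0.03391088]
 [ 0.48665455 -0.35085885  0.03769651]] 105
```

View pics/d4.png

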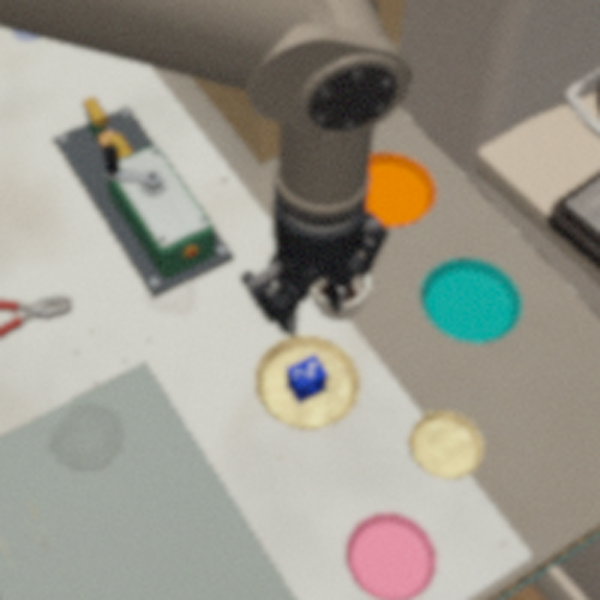

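The picture shows the bead upright in the middle of the brass dish (about 307, 378) with the gripper clear above it.

```bash
python3 -c "
from station import bot
print(bot.close_job())"
```

```text
the job is handed in; nothing more can be done
None
```

The job is handed in: I wound the crank about 2.1 turns and stopped about 130° or less after it went light. The bead lies released in the brass dish, but it slipped about 6 mm when I first let go (the fingertips had reached the dish floor first), so I gripped it again at rest there and released it. No verdict came back.

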